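# Present a milling ball on its tray at the inspection camera's focus distance

## Task

Draw the inspection camera's sprung focus rule out by its end post until the long line at 80 mm comes level with the mouth of the camera's base, and leave it there. Then pick up the sample tray by its upright grip and carry it level, so that the loose steel ball stays in its pocket, without disturbing the other things on the bench. Finish with the tray still held in the gripper, level and still, the ball straight above the rule's end post and as high as the centre of the lens; do not put the tray down.

Things in the scene. Friction and masses are not known exactly. Their poses are not given: they have to be found in the camera images.
- camera: Inspection camera fixed to the bench: grey base 180 (x) x 100 (y) x 34 mm high, black camera body on it with its top 163 mm above the bench, lens barrel 54 mm across. Origin: centre of the base's underside. The lens looks along own -x (roughly towards the robot). The focus rule comes out along own -x from a slot in the middle of the base's front face, at own x = -90 mm.
- lens (a point): Centre of the lens's front face, 130 mm above the bench, 70 mm in front (own -x) of the camera's origin. Axes as the camera's.
- rule (a joint): How far the focus rule is drawn out, m (0 to 0.115). Flat blade 22 mm wide, 10 to 14 mm above the bench, short lines every 10 mm, one long line across it for 80 mm: at 0.080 that line is at the slot's mouth. May start drawn out up to 30 mm. A spring pulls it in with 2 to 4 N; a 6 N brake holds it wherever it is let go, so drawing it out takes 8 to 10 N.
- post (a point): Centre of the top of the rule's end post: upright, round, steel, 16 mm in diameter, top 60 mm above the bench. With the rule fully in, its axis is 60 mm in front of the base's front face and 80 mm in front of the lens face; 140 and 160 mm when drawn to the long line. Axes as the camera's: drawing out moves it along own -x.
- tray: Loose aluminium tray: plate 160 (own x) x 90 (own y) x 5 mm; upright grip in the middle, a fin 40 mm long (own x), 12 mm thick (own y), top 62 mm above the underside. Two round pockets, 32 mm inside, rim only 3 mm high, at own x = +50 and -50 mm. Origin: centre of the underside, z up. With its load 0.3 to 0.5 kg, nearly balanced about the fin.
- pocket_a (a point): Point 12.5 mm above the floor of the tray's pocket at own x = +50 mm (17.5 mm above the tray's underside): where the ball's centre is if it lies mid-pocket in this one.
- pocket_b (a point): The same for the pocket at own x = -50 mm.
- ball_center (a point): Centre of the loose steel ball, 25 mm in diameter, 64 g. It starts in one of the two pockets (either one) and can roll about 8 mm to each side in it. Tipping the tray about 40 degrees, or a jolt, rolls it out over the rim.
- plug: Plain steel disc, 28 mm in diameter and 13 mm high, 62 g, lying loose in the other pocket; it rides along. Origin: centre of its underside.
- jar: Bystander: closed black jar, 74 mm across, 95 mm high. Origin: centre of the underside.
- cup_a: Bystander: small clear plastic cup, 52 mm across, 34 mm high, on the robot's side of the bench. Origin: centre of the underside.
- cup_b: Bystander: a cup like cup_a, on the far side of the bench. Origin: centre of the underside.
- pail: Bystander: open black pail with two side handles, 140 mm across the rim, 140 mm high. Origin: centre of the underside.
- impeller: Bystander: toothed steel mixing disc, 70 mm across, lying flat with its 10 mm shaft standing up to 118 mm. Origin: centre of the underside.
- spatula: Bystander: spatula lying flat, about 280 mm long. Origin: centre of the underside.
- weight: Bystander: steel balance weight, 36 mm across, 50 mm high. Origin: centre of the underside.

How it is judged (in metres and radians):
On the way, in this order (a step that is already met when the one before it is completed fails the run):
1. the focus rule has been drawn out to its long line (80 mm, within 5 mm) and let go (value of joint rule between 0.075 and 0.085 m and contact force between the fingers and rule below 0.1 N), for 0.3 s.
2. the tray is lifted clear of the bench with the ball in its pocket (height (world z) of tray above 0.03 m and (distance between ball_center and pocket_a below 0.016 m or distance between ball_center and pocket_b below 0.016 m)), for 0.2 s.
At the end, for the whole second after the job is handed in: Held in the gripper alone: ball in its pocket, within 20 mm of straight above the end post and 18 mm of the lens centre's height; tray within 0.1 rad of level, under 30 mm/s, touching neither camera nor rule; the rule still at 80 mm within 6 mm (value of joint rule between 0.074 and 0.086 m and (distance between ball_center and pocket_a below 0.016 m or distance between ball_center and pocket_b below 0.016 m) and horizontal distance between ball_center and post below 0.02 m and z of ball_center in the frame of lens between -0.018 and 0.018 m and angle between tray's own z axis and vertical below 0.1 rad and linear speed of tray below 0.03 m/s and contact force between the fingers and tray above 2 N and contact force between tray and camera below 0.3 N and contact force between tray and rule below 0.3 N); the arm keeps its last pose, push and grip.
It fails at once if the ball leaves its pocket (not (distance between ball_center and pocket_a below 0.016 m or distance between ball_center and pocket_b below 0.016 m)).
It fails at once if the tray is tipped more than 20 degrees (angle between tray's own z axis and vertical above 0.35 rad).
It fails at once if a bystander is knocked away (30 mm) or over (distance of any of jar, cup_a, cup_b, pail, impeller, spatula, weight from where it was at the start of the episode above 0.03 m or angle between any of jar, cup_a, cup_b, pail, impeller, spatula, weight's own z axis and vertical above 0.6 rad).
It also fails if it takes over 59 s, if anything falls off the work surface, if the arm or the gripper's body presses on something with over 40 N, if the wrist force passes 120 N, or if a joint passes its speed limit or range.

## Robot

A 7-joint arm with a two-finger parallel gripper is mounted at the origin on the work surface. World frame = base frame: x ahead of the robot, y to its left, z up, the work surface at z = 0. Lengths are in m, angles in degrees, forces in N, time in s.
With the tool pointing down it reaches from about 0.35 to 0.775 m from the base axis. Payload 3.1 kg.
Tool frame: the origin (TCP) lies midway between the tips of the shut fingers; the grasp point (between the pads) lies 19 mm behind it; z points along the fingers, y is the line along which they close (so a half turn about z gives the same grasp; the last joint's range is limited). The gripper opens to 85 mm and grips with 20 to 120 N. Pads are 22 mm wide; open, the fingers measure 114 mm over their backs; the gripper's body (76 mm by 85 mm) begins 54 mm behind the grasp point. The pads swing forward as they close: fully open they stand 13 mm farther back than shut.
Start: joints at [-75.327, 17.813, 0.802, 86.603, -0.252, 75.585, -1.558], TCP at [0.161, 0.526, 0.231] pointing down, gripper open.
Joint ranges: [-154.91, 154.91], [-16.99, 109.72], [-72.82, 74.43], [7.12, 147.25], [-82.49, 262.49], [11.32, 116.49], [-174.64, 174.64]. Speed limits (degrees/s): [159.86, 159.86, 180, 180, 180, 180, 180].

## Interface

Orientations are given as [roll, pitch, yaw] about the fixed x, y, z axes, in that order (R = Rz(yaw) Ry(pitch) Rx(roll)).
In Python, from station import robot gives the robot as it stands. Calls block until the motion is done:
- robot.move_to(position, orientation): joint-space move of the TCP to a pose.
- robot.line_to(position, orientation=None, velocity=0.15, f_stop=None): straight line of the TCP; orientation=None keeps the orientation; velocity is the mean speed in m/s. With f_stop (N) it stops when the force on the tool has changed by that much, and returns True; else False.
- robot.move_j(angles): joint-space move.
- robot.gripper_to(opening, force=None): opening from 0.0 (shut) to 1.0 (fully open); force is the grip in N (None keeps the last); returns when the fingers have stopped.
- robot.pause(seconds).
- robot.inverse_kinematics(position, orientation): joint angles nearest the present ones, or None.
- robot.sense(): the state.
- robot.grab_frame(name): name is "side" or "top"; returns (picture, depth): 400x640x3 uint8, red, green, blue; 400x640 float32, m along the optical axis (not along the pixel's ray), 0 where there is no reading.
- robot.calibration(name): a dict with "mtx" (3x3 intrinsics, pixels), "extrinsics" (4x4, takes a point from world to camera coordinates). Camera axes: x right, y up, looking along -z (the intrinsics and any distortion apply to the point x, -y, -z); pixel columns grow to the right and rows downward; lengths in m; the calibration is good to about 2 mm. A picture is of the moment at which its call begins. calibration takes no time and is no camera call.
A pose or a line that the arm cannot do raises robot.PlanningError and nothing moves.
- robot.close_job(): hands the job in; it is judged then, once.
Trained networks look in the newest picture that a camera, given by its name, has taken for a name from the list of things; names that differ only in an ending like _2 or _b are one class to them, and where a whole thing is asked for, a point or a joint stands for the part that bears it (a point fixed in the world has none). Each returns a list of dicts, best first, with "p" (0 to 1); they miss things now and then, are a little off and sometimes report something else, mostly with a low value. They report only what shows in the picture. A call takes as long as a camera call.
- robot.look_for(query, camera): "point" ([column, row] in pixels, amid what is visible of it).
- robot.tip_of(query, camera): "point" ([column, row] in pixels: a listed point, or the origin of a listed thing).
The state is a dict: "time_s": time; "joint_positions": joint angles; "dq": joint speeds; "joint_torque": joint torques, N m; "tool_pos": TCP position; "eef_rot": TCP orientation; "contact_force": force on the tool from outside, world axes, zero at the start; "torque": the same for the moment, N m; "finger_gap": opening from 0.0 (shut) to 1.0 (fully open); "gripper_force": force on a finger pad.
Only numpy, scipy, OpenCV 4.12 (cv2) and the standard library are available. Lean on these libraries where they do the work, as an engineer would, in place of code of your own. Each camera call takes 0.05 s, during which the arm holds its last target. There are 200 camera calls.

## Working session

There is one attempt and no reset: what is moved stays moved. The work goes in short steps, each a Python script; the robot and the scene stay as the last script left them, time stands still between calls to the robot, and variables do not carry over. Pictures are saved under pics/ and viewed, at most 10 in all, crops included, and the job is handed in when it is done.

```bash
mkdir -p pics; cat > h.py <<'E'
import numpy as np, cv2
from station import robot
def proj(name,P):
    c=robot.calibration(name);K=np.array(c["mtx"]);E=np.array(c["extrinsics"])
    p=(E@np.r_[P,1])[:3];p=p*[1,-1,-1];u=K@p;return u[:2]/u[2]
def ray(name,uv):
    c=robot.calibration(name);K=np.array(c["mtx"]);E=np.array(c["extrinsics"])
    d=np.linalg.inv(K)@np.r_[uv,1];R=E[:3,:3];d=R.T@(d*[1,-1,-1]);o=-R.T@E[:3,3];return o,d
def at_z(name,uv,z):
    o,d=ray(name,uv);return o+d*(z-o[2])/d[2]
def cloud(name,depth):
    v,u=np.indices(depth.shape);o,_=ray(name,[0,0])
    c=robot.calibration(name);K=np.array(c["mtx"]);R=np.array(c["extrinsics"])[:3,:3]
    d=np.stack([u,v,np.ones_like(u)],-1)@np.linalg.inv(K).T
    return o+((d*[1,-1,-1])*depth[...,None])@R
E
python3 - <<'E'
from h import *
print([k for k in robot.calibration("top")])
for n in ("top","side"):
    p,d=robot.grab_frame(n);cv2.imwrite(f"pics/{n}0.png",p[...,::-1]);np.save(f"{n}0.npy",d)
    print(n,ray(n,[320,200]))
    for q in ["camera","lens","post","tray","pocket_a","ball_center","plug"]:
        r=robot.tip_of(q,n)
        print(q,[(np.round(x["point"]),round(x["p"],2)) for x in r[:3]])
print(robot.sense())
E
```

```text
['mtx', 'extrinsics']
top (array([0.44996756, 0.01814218, 1.58413493]), array([ 0.10012058, -0.00694107, -0.99499153]))
camera [(array([366., 159.]), 0.63)]
lens [(array([373., 173.]), 0.88)]
post [(array([373., 202.]), 0.65)]
tray [(array([246., 234.]), 0.64)]
pocket_a [(array([249., 217.]), 0.86), (array([247., 241.]), 0.7)]
ball_center [(array([249., 216.]), 0.57), (array([249., 218.]), 0.49)]
plug [(array([366., 160.]), 0.65), (array([246., 244.]), 0.47)]
side (array([0.1342203 , 0.55443487, 1.00330993]), array([ 0.39611466, -0.45832634, -0.7957143 ]))
camera [(array([320., 157.]), 0.6)]
lens [(array([336., 139.]), 0.62), (array([264., 284.]), 0.34)]
post [(array([365., 167.]), 0.75)]
tray [(array([275., 298.]), 0.57), (array([290., 309.]), 0.51)]
pocket_a [(array([265., 284.]), 0.59), (array([289., 312.]), 0.58)]
ball_center [(array([264., 281.]), 0.62), (array([458., 161.]), 0.58), (array([267., 210.]), 0.4)]
plug [(array([290., 313.]), 0.66)]
{'time_s': 0.8, 'joint_positions': array([-75.32803349,  17.81173812,   0.80059287,  86.6008926 ,
        -0.25192112,  75.58481793,  -1.55965947]), 'dq': array([ 0.01687302,  0.05039644,  0.02553044,  0.00437368,  0.07953573,
       -0.07755448, -0.11458532]), 'joint_torque': array([-1.83093166e-04, -3.79753053e+01,  1.45797310e-01, -2.30854851e+01,
        1.22975337e-02,  1.66840822e-03,  1.00554956e-05]), 'tool_pos': array([0.16133123, 0.52583576, 0.23133019]), 'eef_rot': array([1.79995663e+02, 7.74026326e-04, 1.62943455e+02]), 'contact_force': array([ 0.32698613, -0.64244922,  0.5321379 ]), 'torque': array([0.01291193, 0.09292989, 0.00022873]), 'gripper_force': 0.0, 'finger_gap': 1.002331371473944}
```

View pics/top0.png

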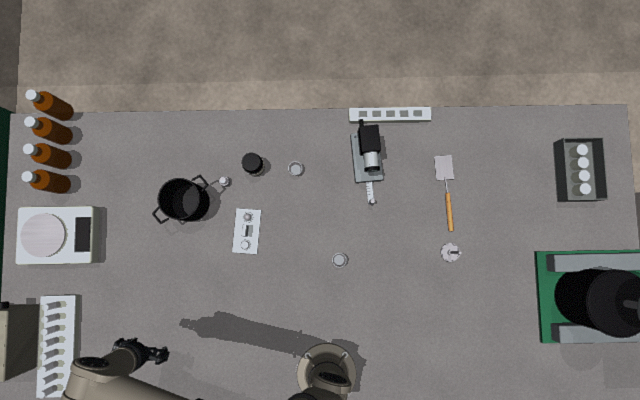

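View pics/side0.png

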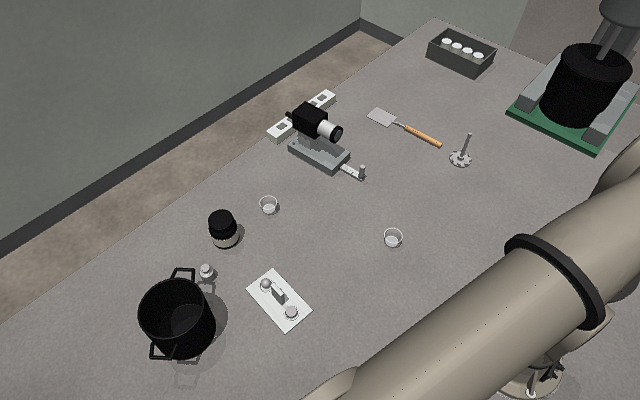

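The top view shows the camera at about (366,159) with its rule running to the post at (373,202), and the tray at (246,232) with the ball at the far pocket (249,217) and the plug at (246,244). The side view confirms this: ball (265,284), plug (290,312), post (362,170), with cups, pail, weight and jar clear of the tray. Next I'll get the geometry from depth.

```bash
python3 - <<'E'
from h import *
for n in ("top","side"):
    C=cloud(n,np.load(f"{n}0.npy")); img=cv2.imread(f"pics/{n}0.png").astype(int)
    print(n)
    def near(c,r): return np.hypot(C[...,0]-c[0],C[...,1]-c[1])<r
    t0=at_z("top",[246,232],0.005);p0=at_z("top",[373,202],.06);c0=at_z("top",[366,165],.034)
    print("guess",t0,p0,c0)
    z=C[...,2]
    m=near(t0,.13)&(img.min(-1)>150)&(z<.02)&(z>-.01)
    r=cv2.minAreaRect(C[m][:,:2].astype(np.float32)*1000);print("tray",m.sum(),r,np.median(z[m]))
    m=near(t0,.03)&(z>.05)&(z<.07);print("fin",m.sum(),cv2.minAreaRect(C[m][:,:2].astype(np.float32)*1000),np.median(z[m])) 
    m=near(p0,.035)&(z>.03)&(z<.066);print("post",m.sum(),C[m].mean(0),C[m].min(0),C[m].max(0))
    m=near(c0,.15)&(z>.029)&(z<.039);print("base",m.sum(),cv2.minAreaRect(C[m][:,:2].astype(np.float32)*1000))
    for q in ["lens","post","ball_center","plug","pocket_a"]:
        r=robot.tip_of(q,n);h=dict(lens=.13,post=.06,ball_center=.0175,plug=.005,pocket_a=.0175)[q]
        print(q,[(np.round(at_z(n,x["point"],h)[:2],4),round(x["p"],2)) for x in r[:3]])
    for q in ["jar","cup_a","pail","impeller","spatula","weight"]:
        print(q,[(np.round(at_z(n,x["point"],0)[:2],3),round(x["p"],2)) for x in robot.tip_of(q,n)[:3]])
def crop(n,u,v,w,h,s):
    i=cv2.imread(f"pics/{n}0.png")[v:v+h,u:u+w];return cv2.resize(i,None,fx=s,fy=s,interpolation=cv2.INTER_CUBIC)
a=crop("top",335,120,75,100,6)[:600,:400];b=crop("side",270,90,80+30,100,4)
o=np.zeros((600,800,3),np.uint8);o[:a.shape[0],:a.shape[1]]=a;b=b[:,:400];o[:b.shape[0],400:400+b.shape[1]]=b
cv2.imwrite("pics/crop.png",o)
E
```

```text
top
guess [0.4980227  0.27581389 0.005     ] [ 0.5928015  -0.17851509  0.06      ] [ 0.72954911 -0.1607669   0.034     ]
tray 903 ((503.0159606933594, 275.67584228515625), (90.78523254394531, 159.6441650390625), 84.65193176269531) 0.004302290458550573
fin 44 ((502.13128662109375, 275.5932312011719), (12.222339630126953, 38.22330856323242), 82.4875259399414) 0.061303497217801706
post 19 [ 0.59686322 -0.1741981   0.05531729] [ 0.59004238 -0.18245546  0.0309553 ] [ 0.60374297 -0.16792345  0.06296715]
base 548 ((722.4065551757812, -165.92437744140625), (261.4368591308594, 100.05396270751953), 4.476855278015137)
lens [(array([ 0.6842, -0.1715]), 0.88)]
post [(array([ 0.5939, -0.1789]), 0.65)]
ball_center [(array([0.5562, 0.264 ]), 0.57), (array([0.5468, 0.2633]), 0.49)]
plug [(array([ 0.7549, -0.164 ]), 0.65), (array([0.4543, 0.2745]), 0.47)]
pocket_a [(array([0.5515, 0.2643]), 0.86), (array([0.4644, 0.2689]), 0.7)]
jar [(array([0.741, 0.25 ]), 0.68)]
cup_a [(array([ 0.395, -0.055]), 0.59), (array([0.724, 0.091]), 0.58), (array([0.6  , 0.467]), 0.42)]
pail [(array([0.6  , 0.469]), 0.91), 
[... 810 characters left out ...]
[(array([ 0.6845, -0.1455]), 0.62), (array([0.5042, 0.312 ]), 0.34)]
post [(array([ 0.5871, -0.1699]), 0.75)]
ball_center [(array([0.5565, 0.2752]), 0.62), (array([ 0.4054, -0.425 ]), 0.58), (array([0.7125, 0.1147]), 0.4)]
plug [(array([0.4535, 0.2887]), 0.66)]
pocket_a [(array([0.5482, 0.2797]), 0.59), (array([0.4523, 0.2925]), 0.58)]
jar [(array([0.748, 0.247]), 0.94)]
cup_a [(array([0.731, 0.104]), 0.8), (array([ 0.39 , -0.047]), 0.76), (array([0.458, 0.284]), 0.69)]
pail [(array([0.61 , 0.485]), 0.87), (array([ 0.393, -0.051]), 0.4)]
impeller [(array([ 0.414, -0.442]), 0.54)]
spatula [(array([ 0.613, -0.446]), 0.79)]
weight [(array([0.692, 0.362]), 0.77), (array([ 0.394, -0.051]), 0.49)]
```

View pics/crop.png

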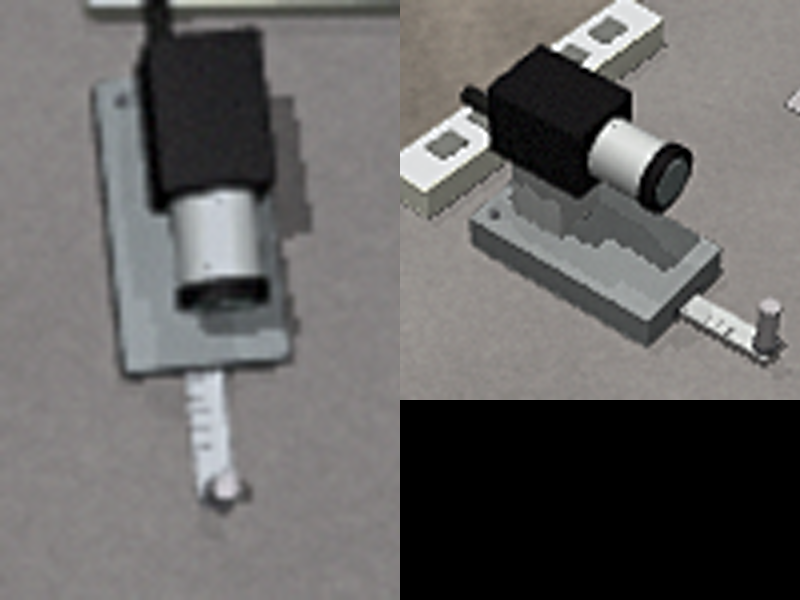

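The crop shows the base's front edge at around crop y 372 and the post top at crop (225,482), which puts the rule about 10 mm out. The two cameras differ by about 6 mm in y. I'll hover over the post and use the known TCP position to check both cameras.

```bash
python3 - <<'E'
from h import *
robot.move_to([.52,-.10,.20],[180,0,4.7])
robot.gripper_to(0.5,60)
s=robot.sense();print(s["time_s"],s["tool_pos"],s["eef_rot"],s["finger_gap"],s["contact_force"])
robot.line_to([.56,-.10,.20]);print(robot.sense()["tool_pos"])
for n in ("top","side"):
    p,d=robot.grab_frame(n);cv2.imwrite(f"pics/{n}1.png",p[...,::-1]);np.save(f"{n}1.npy",d)
    C=cloud(n,d);z=C[...,2]
    t=robot.sense()["tool_pos"]
    m=(np.hypot(C[...,0]-t[0],C[...,1]-t[1])<.08)&(z>t[2]+.003)&(z<t[2]+.05)
    P=C[m];print(n,m.sum(),"fingers mean",P.mean(0),P.min(0),P.max(0),"rect",cv2.minAreaRect(P[:,:2].astype(np.float32)*1000))
    print("tcp proj",proj(n,t))
    # static refinements from first frame
    C=cloud(n,np.load(f"{n}0.npy"));z=C[...,2]
    m=(abs(C[...,0]-.71)<.09)&(abs(C[...,1]+.165)<.08)&(z>.029)&(z<.039)
    r=cv2.minAreaRect(C[m][:,:2].astype(np.float32)*1000);print("base",r);
    m=(np.hypot(C[...,0]-.596,C[...,1]+.172)<.03)&(z>.055)&(z<.066);print("posttop",m.sum(),C[m].mean(0))
    m=(abs(C[...,0]-.64)<.07)&(abs(C[...,1]+.17)<.04)&(z>.007)&(z<.018);P=C[m];print("blade",m.sum(),cv2.minAreaRect(P[:,:2].astype(np.float32)*1000))
i=cv2.imread("pics/side1.png")[100:250,250:450];j=cv2.imread("pics/top1.png")[130:280,300:500]
cv2.imwrite("pics/crop1.png",np.hstack([cv2.resize(k,(400,300),interpolation=cv2.INTER_CUBIC) for k in (j,i)]))
E
```

```text
4.95 [ 0.52000462 -0.09997025  0.20000413] [-1.79999015e+02 -8.02748029e-04  4.70230655e+00] 0.49833415522803987 [ 0.54083103  0.09351864 -0.40816636]
[ 0.55941554 -0.10037039  0.19964898]<stdin>:11: RuntimeWarning: Mean of empty slice.
  ret = um.true_divide(
Traceback (most recent call last):
ValueError: zero-size array to reduction operation minimum which has no identity
```

```bash
python3 - <<'E'
from h import *
t=robot.sense()["tool_pos"];print(t)
for n in ("top","side"):
    if n=="side":
        p,d=robot.grab_frame(n);cv2.imwrite(f"pics/{n}1.png",p[...,::-1]);np.save(f"{n}1.npy",d)
        C=cloud(n,d);z=C[...,2]
        for a,b in ((-.005,.02),(.02,.05)):
            m=(np.hypot(C[...,0]-t[0],C[...,1]-t[1])<.08)&(z>t[2]+a)&(z<t[2]+b)
            P=C[m]
            if len(P)>3: print(n,m.sum(),"fingers",P.min(0),P.max(0),cv2.minAreaRect(P[:,:2].astype(np.float32)*1000))
    print("tcp proj",proj(n,t))
    C=cloud(n,np.load(f"{n}0.npy"));z=C[...,2]
    m=(abs(C[...,0]-.71)<.09)&(abs(C[...,1]+.165)<.08)&(z>.029)&(z<.039)
    r=cv2.minAreaRect(C[m][:,:2].astype(np.float32)*1000);print("base",r)
    m=(np.hypot(C[...,0]-.596,C[...,1]+.172)<.03)&(z>.055)&(z<.066);print("posttop",m.sum(),C[m].mean(0))
    m=(abs(C[...,0]-.64)<.07)&(abs(C[...,1]+.17)<.04)&(z>.007)&(z<.018);P=C[m];print("blade",m.sum(),cv2.minAreaRect(P[:,:2].astype(np.float32)*1000))
i=cv2.imread("pics/side1.png")[70:220,290:490];j=cv2.imread("pics/top1.png")[130:280,300:500]
cv2.imwrite("pics/crop1.png",np.hstack([cv2.resize(k,(400,300),interpolation=cv2.INTER_CUBIC) for k in (j,i)]))
E
```

```text
[ 0.55893397 -0.10053071  0.19975436]
tcp proj [354.41238921 208.84223979]
base ((737.4490356445312, -164.74661254882812), (130.7633514404297, 100.05396270751953), 4.476855278015137)
posttop 14 [ 0.59848348 -0.17525492  0.05931197]
blade 116 ((630.3345947265625, -169.24510192871094), (76.338134765625, 93.78759765625), 88.96131896972656)
side 75 fingers [ 0.54305017 -0.12434695  0.19778403] [ 0.56743052 -0.06186604  0.21966064] ((553.8487548828125, -93.12053680419922), (20.136932373046875, 60.7302131652832), 7.460611343383789)
side 100 fingers [ 0.54139795 -0.14644347  0.21985651] [ 0.56434469 -0.04477986  0.24975203] ((550.8812255859375, -95.38983154296875), (102.22740936279297, 22.805648803710938), 87.678955078125)
tcp proj [361.93256321 151.75997781]
base ((736.1077880859375, -158.45748901367188), (132.4029541015625, 100.8794937133789), 4.466063022613525)
posttop 18 [ 0.59613283 -0.16878197  0.05737747]
blade 163 ((630.96240234375, -174.0205841064453), (86.9100112915039, 78.12260437011719), 4.813277244567871)
```

View pics/crop1.png

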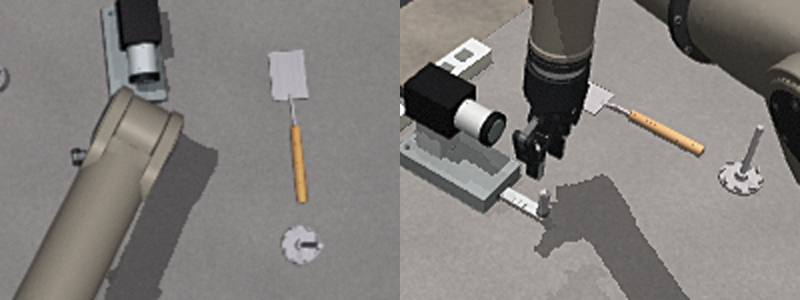

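The side camera reads the fingers about 6 mm too far in +y, while the top camera is consistent with the arm. That puts the post at about (0.599, -0.175), the axis yaw at 4.5° and the starting draw at about 13.7 mm. Next: grip and draw.

```bash
python3 - <<'E'
from h import *
o=[180,0,4.47]
robot.line_to([.599,-.1753,.12],o)
print(robot.line_to([.599,-.1753,.026],velocity=.08,f_stop=12))
print(robot.sense()["tool_pos"],robot.sense()["contact_force"])
robot.gripper_to(0,40)
s=robot.sense();print(s["tool_pos"],s["finger_gap"],s["gripper_force"],s["contact_force"])
p,d=robot.grab_frame("side");cv2.imwrite("pics/side2.png",p[...,::-1])
i=p[90:220,270:400,::-1];cv2.imwrite("pics/crop2.png",cv2.resize(i,(520,520),interpolation=cv2.INTER_CUBIC))
E
```

```text
False
[ 0.59955098 -0.17559832  0.0267233 ] [-0.27550364  1.22637568 -0.43787195]
[ 0.59928671 -0.17298911  0.02668083] 0.17011630345697945 39.064106941223145 [-2.21288276  3.64364157  4.9183354 ]
```

View pics/crop2.png

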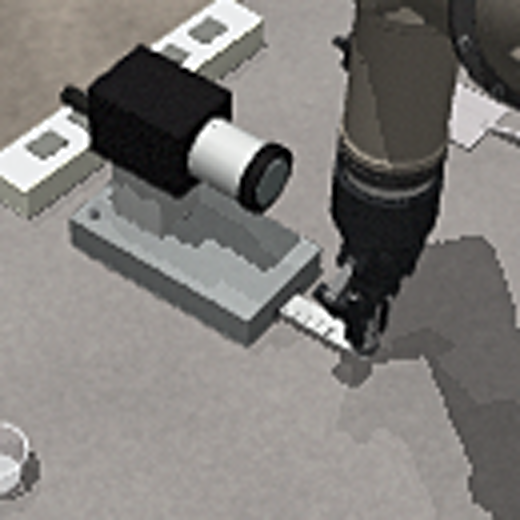

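The post is gripped: the gap reads about 15 mm, and the crop shows the fingers closed around it at crop (365,330). I'll draw it 66.5 mm.

```bash
python3 - <<'E'
from h import *
s=robot.sense();a=s["tool_pos"];u=np.array([np.cos(np.radians(4.47)),np.sin(np.radians(4.47)),0])
t=a-u*.0665
robot.line_to(list(t),velocity=.04)
robot.pause(.3)
s=robot.sense();print("moved",(s["tool_pos"]-a)@u,s["tool_pos"],s["contact_force"],s["finger_gap"],s["time_s"])
robot.gripper_to(.5);robot.pause(.2)
s=robot.sense();print(s["tool_pos"],s["contact_force"],s["gripper_force"])
robot.line_to([t[0],t[1],.16]);robot.move_to([.45,.05,.2],[180,0,-5.35])
s=robot.sense();print(s["time_s"])
o=[]
for n in ("top","side"):
    p,d=robot.grab_frame(n);cv2.imwrite(f"pics/{n}3.png",p[...,::-1]);np.save(f"{n}3.npy",d)
    C=cloud(n,d);z=C[...,2]
    m=(np.hypot(C[...,0]-.532,C[...,1]+.178)<.03)&(z>.055)&(z<.066);print("posttop",m.sum(),C[m].mean(0) if m.any() else 0)
    m=(abs(C[...,0]-.71)<.09)&(abs(C[...,1]+.165)<.08)&(z>.029)&(z<.039)
    print("base",cv2.minAreaRect(C[m][:,:2].astype(np.float32)*1000))
    u0,v0=np.round(proj(n,[.60,-.175,.01])).astype(int)
    o.append(cv2.resize(p[v0-30:v0+30,u0-20:u0+20,::-1] if n=="top" else p[v0-30:v0+30,u0-20:u0+20,::-1],(400,600),interpolation=cv2.INTER_CUBIC));print(u0,v0)
    # predicted pixel of long line if at mouth, and 80mm
    for q in ((.672,-.1695),): print("mouth px",proj(n,[*q,.014]))
cv2.imwrite("pics/crop3.png",np.hstack(o))
E
```

```text
moved -0.06205065177544448 [ 0.53742297 -0.17780217  0.02677436] [ 8.45752089  0.35100179 -6.20492442] 0.1757537681388029 10.225
[ 0.53282391 -0.17837859  0.0267129 ] [-0.89293929 -0.4494608   0.66011173] 0.0
12.8167
posttop 16 [ 0.53523082 -0.1801359   0.05908544]
base ((736.6366577148438, -164.76564025878906), (128.81541442871094, 100.6388168334961), 4.318973541259766)
370 201
mouth px [368.25847592 181.57430846]
posttop 0 0
base ((735.5279541015625, -157.699462890625), (131.3490753173828, 102.84075164794922), 3.3745503425598145)
361 175
mouth px [341.94445717 163.45659141]
```

View pics/crop3.png

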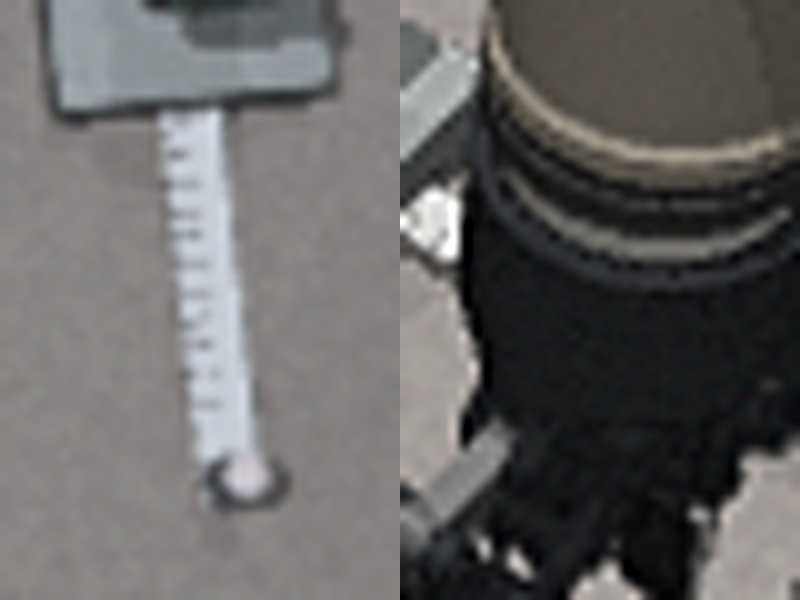

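The top crop shows the lines running up to crop (190,120), just short of the mouth at y≈106, with the long line still hidden. The spacing puts the rule at 75–76 mm. The arm lagged under the spring load, so I'll draw about 4.5 mm more.

```bash
python3 - <<'E'
from h import *
u=np.array([np.cos(np.radians(4.47)),np.sin(np.radians(4.47)),0])
b=np.array([.5374,-.1778,.0267])
robot.move_to([b[0],b[1],.12],[180,0,4.47]);robot.line_to(list(b),velocity=.08)
robot.gripper_to(0,40);a=robot.sense()["tool_pos"];print(a)
c=a.copy();goal=a-u*.0045
for k in range(4):
    c=c+(goal-robot.sense()["tool_pos"])@u*u
    robot.line_to(list(c),velocity=.02);robot.pause(.2)
    s=robot.sense();m=(s["tool_pos"]-a)@u;print(m,s["contact_force"][0])
    if m<-.004:break
robot.gripper_to(.5);robot.line_to([.529,-.178,.16]);robot.move_to([.46,.278,.2],[180,0,-5.35])
print(robot.sense()["time_s"])
o=[]
for n in ("top","side"):
    p,d=robot.grab_frame(n);cv2.imwrite(f"pics/{n}4.png",p[...,::-1]);np.save(f"{n}4.npy",d)
    C=cloud(n,d);z=C[...,2]
    m=(np.hypot(C[...,0]-.532,C[...,1]+.178)<.03)&(z>.055)&(z<.066);print("posttop",m.sum(),C[m].mean(0) if m.any() else 0)
    u0,v0=np.round(proj(n,[.60,-.175,.01])).astype(int)
    o.append(cv2.resize(p[v0-30:v0+30,u0-20:u0+20,::-1] if n=="top" else p[v0-30:v0+30,u0-30:u0+10,::-1],(400,600),interpolation=cv2.INTER_CUBIC))
cv2.imwrite("pics/crop4.png",np.hstack(o))
E
```

```text
[ 0.53773623 -0.17777783  0.02724516]
-0.0008943005373733165 7.584131533039896
-0.003929716589591302 8.816500399501464
-0.004223190931281473 9.760753686673937
20.25
posttop 13 [ 0.53190152 -0.17899122  0.06051204]
posttop 0 0
```

View pics/crop4.png

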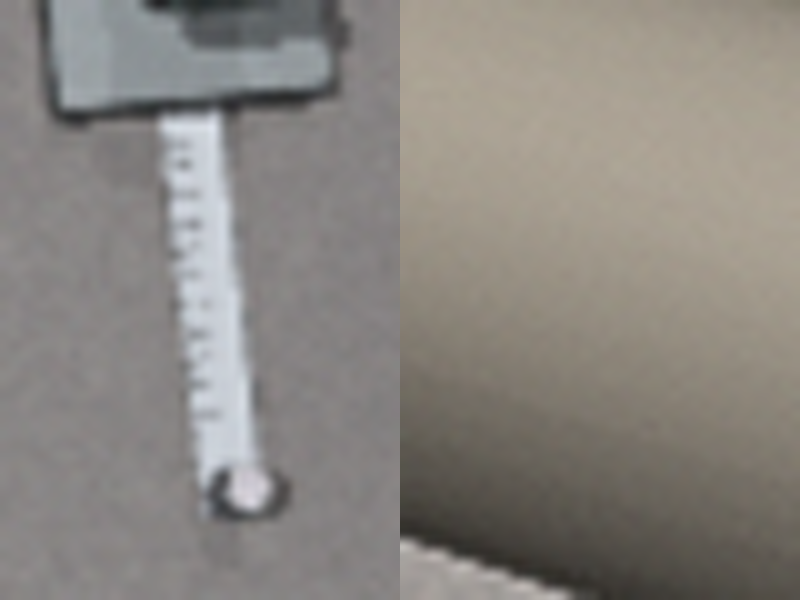

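The post is now at (0.532, -0.179), which gives about 80 mm from the front-edge distance. In the crop, the nearest short line is about 10 mm in front of the mouth (y≈130 against 106), so the long line is at the mouth. Now the tray.

```bash
python3 - <<'E'
from h import *
print(robot.sense()["time_s"])
o=[180,0,-5.35]
robot.gripper_to(.7)
robot.line_to([.5025,.2757,.12],o);robot.line_to([.5025,.2757,.028],velocity=.06,f_stop=12)
robot.gripper_to(0,50);s=robot.sense();print(s["tool_pos"],s["finger_gap"],s["gripper_force"],s["contact_force"])
a=s["tool_pos"]
robot.line_to([a[0],a[1],.08],velocity=.05);robot.pause(.5)
s=robot.sense();print(s["tool_pos"],s["contact_force"],s["torque"],s["finger_gap"],s["time_s"])
for n in ("side",):
    p,d=robot.grab_frame(n);cv2.imwrite(f"pics/{n}5.png",p[...,::-1])
cv2.imwrite("pics/crop5.png",cv2.resize(p[180:380,150:400,::-1],(750,600),interpolation=cv2.INTER_CUBIC))
E
```

```text
20.35
[0.50275964 0.27643478 0.02831677] 0.13087216104491248 49.33790445327759 [-0.50170806  2.16208367  1.82137709]
[0.50274507 0.27642837 0.07996745] [-0.02240494  0.08126826 -2.99191028] [ 0.00031915 -0.02901402 -0.00015099] 0.1302877393500836 25.275
```

View pics/crop5.png

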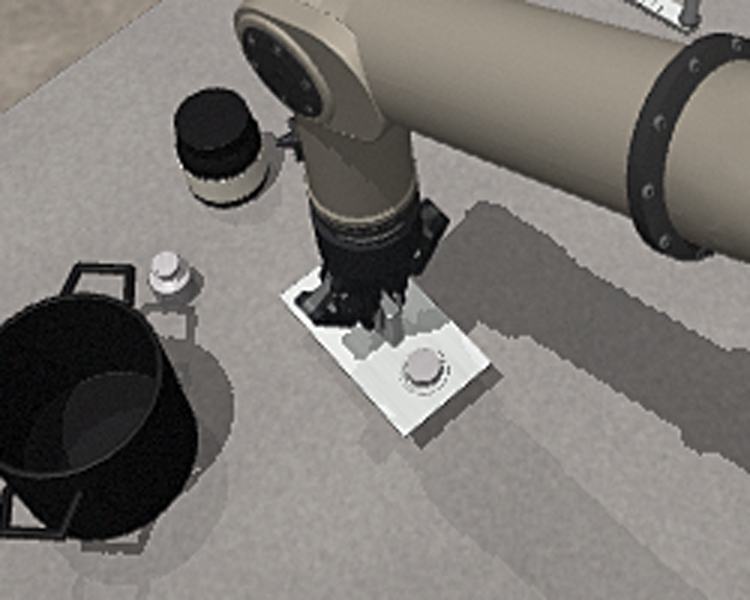

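The tray is lifted level, with the plug visible in the near pocket at crop (424,365) and the ball's pocket hidden behind the gripper. Next I'll carry it slowly to the goal.

```bash
python3 - <<'E'
from h import *
a=robot.sense()["tool_pos"]
robot.line_to([a[0],a[1],.15],velocity=.06)
robot.line_to([.482,-.1738,.15],velocity=.08)
robot.line_to([.482,-.1738,.141],velocity=.03);robot.pause(.8)
s=robot.sense();print(s["tool_pos"],s["eef_rot"],s["contact_force"],s["torque"],s["time_s"])
o=[]
for n in ("side","top"):
    p,d=robot.grab_frame(n);cv2.imwrite(f"pics/{n}6.png",p[...,::-1]);C=cloud(n,d)
    for q in ("ball_center","post","plug"):
        r=robot.tip_of(q,n);print(n,q,[(np.round(x["point"]),np.round(at_z(n,x["point"],.06 if q=="post" else .13)[:2],4),round(x["p"],2)) for x in r[:2]])
    u0,v0=np.round(proj(n,[.53,-.178,.12])).astype(int)
    o.append(cv2.resize(p[v0-60:v0+60,u0-40:u0+40,::-1],(400,600),interpolation=cv2.INTER_CUBIC));print(u0,v0)
cv2.imwrite("pics/crop6.png",np.hstack(o))
E
```

```text
[ 0.4819947  -0.17378918  0.14099966] [-1.79999511e+02  7.70863148e-04 -5.34599021e+00] [ 0.86149755  0.01364913 -3.2987128 ] [-0.01050694  0.03107092 -0.01526555] 33.675
side ball_center [(array([380., 155.]), array([ 0.5503, -0.1841]), 0.44)]
side post [(array([381., 175.]), array([ 0.5327, -0.1766]), 0.55)]
side plug [(array([408., 186.]), array([ 0.4267, -0.1429]), 0.64)]
384 162
top ball_center [(array([379., 218.]), array([ 0.5309, -0.1872]), 0.45)]
top post [(array([377., 216.]), array([ 0.544, -0.19 ]), 0.6), (array([442., 195.]), array([ 0.6144, -0.4244]), 0.58)]
top plug [(array([299., 169.]), array([0.7012, 0.0767]), 0.4)]
376 219
```

View pics/crop6.png

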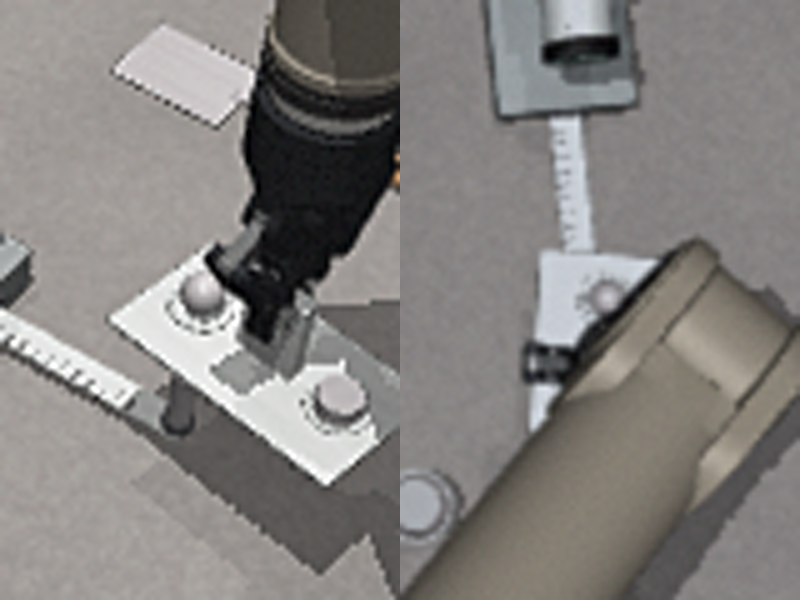

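The side crop shows the ball in its pocket at (205,292) with the post below it at (180,405). In the top crop the ball is at (607,295). One depth check of the ball, then I'll hand in.

```bash
python3 - <<'E'
from h import *
from scipy.optimize import least_squares
for n,uv in (("top",(377.4,218)),("side",(385,160.4))):
    print(n,"px->",at_z(n,uv,.13))
    p,d=robot.grab_frame(n);C=cloud(n,d);z=C[...,2]
    m=(np.hypot(C[...,0]-.533,C[...,1]+.180)<.022)&(z>.124)&(z<.15)
    P=C[m];P=P[:]
    if len(P)>5:
        r=least_squares(lambda c:np.linalg.norm(P-c,axis=1)-.0125,[.532,-.18,.13],loss="soft_l1",f_scale=.002);print(len(P),r.x)
print(robot.sense()["time_s"])
E
```

```text
top px-> [ 0.53229701 -0.18253805  0.13      ]
37 [ 0.53052526 -0.18023216  0.13014361]
side px-> [ 0.52744591 -0.1749503   0.13      ]
60 [ 0.53014707 -0.17539917  0.12756165]
34.175
```

The ball fits at about (0.531, -0.180, 0.130), within 3 mm of the post at (0.5325, -0.1785). Handing in.

```bash
python3 -c "
from h import *
print(robot.close_job())"
```

```text
the job is handed in; nothing more can be done
None
```

The job is handed in, with no verdict returned: by my measurements the rule is drawn to about 80 mm and let go, and the tray is held level and still, with the ball in its pocket about 3 mm from straight above the post and at lens height (0.130 m).

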